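# Park the ink bottle at the top of its gutter

## Task

One of the two round ink bottles lying in the sloped gutters has rolled down to the front lip of its gutter. With your fingertips behind it, nudge it steadily up the slope and over the crest until it sits in the seat against the rubber stop at the top and stays there when you take your hand away. Keep it down in the gutter all the way (do not pick it up, flick it or let it run back down), and leave the other bottle and everything else on the bench where it is.

Things in the scene. Friction and masses are not known exactly. Their poses are not given: they have to be found in the camera images.
- gutter_a: Fixed plywood and aluminium bottle rack, 241 mm long (own x), 150 wide (own y). Origin on the bench under its middle; own x points up-slope, z up. Gutter floor 132 wide between 20 mm high cheeks: from the front lip it rises at 10 degrees to a crest, then dips at 10 degrees over 58 mm (cork-lined) to a rubber-faced upright stop at x = +113, top 92 above the bench. Its bottle has rolled down.
- gutter_a_foot (a point): gutter_a: middle of the top edge of the steel front lip, on its inner face: 110 mm down-slope (own -x) of the rack's origin, 36 mm above the bench; the lip stands 14 mm above the gutter floor there.
- gutter_a_crest (a point): gutter_a: the crest, on the gutter's middle line: 55 mm up-slope (own +x) of the rack's origin, 51 mm above the bench. Past it a bottle rolls into the seat by itself.
- gutter_a_seat (a point): gutter_a: where a parked bottle's axis lies, on the gutter's middle line: 85 mm up-slope (own +x) of the rack's origin, 74 mm above the bench. A parked bottle rests on the dipping floor and against the rubber.
- low_bottle_center (a point): Round black ink bottle, red cap, on its side across the gutter; smooth, loose, rolls freely, 0.15 to 0.35 kg. Body 56 mm in diameter, 92 long, 122 with cap. Point on its axis, mid-body, about 15 mm to the -y side of the gutter's middle line (cap to +y). Starts in gutter_a against the front lip, 89 mm down-slope of the rack's origin, 54 above the bench; at the crest it is at 79.
- low_bottle: The same bottle and the same point: own y runs along the bottle's axis towards the cap; own x and z turn as it rolls.
- gutter_b: Fixed plywood and aluminium bottle rack, 241 mm long (own x), 150 wide (own y). Origin on the bench under its middle; own x points up-slope, z up. Gutter floor 132 wide between 20 mm high cheeks: from the front lip it rises at 10 degrees to a crest, then dips at 10 degrees over 58 mm (cork-lined) to a rubber-faced upright stop at x = +113, top 92 above the bench. Its bottle is parked already.
- parked_bottle_center (a point): Round black ink bottle, red cap, on its side across the gutter; smooth, loose, rolls freely, 0.15 to 0.35 kg. Body 56 mm in diameter, 92 long, 122 with cap. Point on its axis, mid-body, about 15 mm to the -y side of the gutter's middle line (cap to +y). It is parked in the seat of gutter_b, to be left there.
- ink_flask: bystander, loose: upright oblong black ink flask with a red nozzle cap, 40 x 62 mm and 138 mm tall; origin under its base
- paste_tin: bystander, loose: round white porcelain seal-paste box with a blue lid, 69 mm across and 35 mm tall; origin under its base
- seal_stone: bystander, loose: square amber-coloured seal stone standing on end, 25 x 25 mm and 62 mm tall; origin under its base
- seal_box: bystander, loose: square dark wooden box with a lattice lid, 104 x 104 mm and 71 mm tall; origin under its base
- paperweight: bystander, loose: brass bar paperweight lying flat, 200 x 28 x 14 mm with a small raised grip (20 mm over all), its length along its own x; origin under its middle
- water_cup: bystander, loose: small open white porcelain cup, 64 mm across and 55 mm tall; origin under its base
Things that resemble listed ones, but are neither listed nor needed, are in the scene too. Leave any purple look-alike of the low_bottle alone.

How it is judged:
At the end, for the whole second after the job is handed in: The bottle lies at rest in the seat of its gutter, against the rubber stop: its axis within 5 mm of the seat along the slope and in height, square across the gutter within 0.12 rad, slower than 0.02 m/s, nobody touching it; the other bottle still sits in its own seat (within 6 mm) (x of low_bottle_center in the frame of gutter_a between 0.08 and 0.09 m and z of low_bottle_center in the frame of gutter_a between 0.0693 and 0.0793 m and y of low_bottle_center in the frame of gutter_a between -0.027 and -0.003 m and angle between the y axis of low_bottle and the y axis of gutter_a, either way round below 0.12 rad and linear speed of low_bottle below 0.02 m/s and x of parked_bottle_center in the frame of gutter_b between 0.079 and 0.091 m and z of parked_bottle_center in the frame of gutter_b between 0.0683 and 0.0803 m).
It fails at once if the bottle is lifted off the gutter floor (about 10 mm or more) ((x of low_bottle_center in the frame of gutter_a below -0.06 m and z of low_bottle_center in the frame of gutter_a above 0.0692 m) or (x of low_bottle_center in the frame of gutter_a below -0.03 m and z of low_bottle_center in the frame of gutter_a above 0.0745 m) or (x of low_bottle_center in the frame of gutter_a below 0 m and z of low_bottle_center in the frame of gutter_a above 0.0798 m) or (x of low_bottle_center in the frame of gutter_a below 0.03 m and z of low_bottle_center in the frame of gutter_a above 0.0851 m) or z of low_bottle_center in the frame of gutter_a above 0.09 m).
It fails at once if the bottle is flicked, thrown or let run back down the slope (faster than 0.4 m/s) (linear speed of low_bottle above 0.4 m/s).
It fails at once if the parked bottle is pushed out of its seat (more than 12 mm) (distance of parked_bottle_center from where it was at the start of the episode above 0.012 m).
It fails at once if something else on the bench is disturbed (moved more than 15 mm) (distance of any of ink_flask, paste_tin, seal_stone, seal_box, paperweight, water_cup from where it was at the start of the episode above 0.015 m).
It also fails if it takes over 43 s, if anything falls off the work surface, if the arm or the gripper's body presses on something with over 40 N, if the wrist force passes 120 N, or if a joint passes its speed limit or range.

## Robot

A 6-joint arm with a two-finger parallel gripper is mounted at the origin on the work surface. World frame = base frame: x ahead of the robot, y to its left, z up, the work surface at z = 0. Lengths are in m, angles in rad, forces in N, time in s.
With the tool pointing down it reaches from about 0.275 to 0.725 m from the base axis. Payload 15.9 kg.
Tool frame: the origin (TCP) lies between the finger pads; the fingertips stand 14 mm ahead of it and the grasp point (between the pads) lies 5 mm behind it; z points along the fingers, y is the line along which they close (so a half turn about z gives the same grasp; the last joint's range is limited). The gripper opens to 85 mm and grips with 20 to 120 N. Pads are 22 mm wide; open, the fingers measure 114 mm over their backs; the gripper's body (76 mm by 85 mm) begins 54 mm behind the grasp point. The pads swing forward as they close: fully open they stand 13 mm farther back than shut.
Start: joints at [-1.141, 0.213, -0.034, 1.323, 0, 1.571], TCP at [0.208, -0.455, 0.245] pointing down, gripper open.
Joint ranges: [-2.98, 2.98], [-0.74, 1.72], [-1.14, 1.35], [-2.1, 2.04], [-1.57, 1.44], [-3.14, 3.14]. Speed limits (rad/s): [1.89, 1.89, 2.39, 2.57, 3.14, 3.14].

## Interface

Orientations are given as a 3x3 rotation matrix whose columns are the frame's x, y, z axes.
In Python, from bench import bot gives the robot as it stands.
- The arm moves only by the tool servo_tool, never from a script. Its argument "steps" is a list of rows, each an object of numbers: "x", "y", "z": the shift along the world's x, y, z in mm; "turn": the turn about the world's z in rad; "claw": the closure, from -1 (fully open) to 1 (shut), so that 0 is half open. In form: [{"x": .., "y": .., "z": .., "turn": .., "claw": ..}, ...]. A call has 1 to 10 rows; each row shifts and turns the commanded pose from where the row before left it; what a row does not reach is not made up. A row lasts 1/8 s, in which the tool goes at most 62.5 mm and 10.7 degrees, less where a joint would pass 70% of its speed; a pose out of reach is approached as far as the arm can. A call is refused whole if a number of a shift passes 62.5 or a number of a turn 0.188, either way. A call with a gripper value outside its range is refused whole. The fingers move at their own pace and stop on an object; the grip force is fixed at half the most. Time passes only in rows, so rows that do not move let the fingers close. It gives the time, the measured TCP pose, the force, the opening and the grip force at its end, in the units of the state.
- bot.get_obs(): the state, without advancing time (a new reading comes with each control period).
- bot.read_camera(name): name is "scene" or "top"; returns the picture (400x640x3 uint8, red, green, blue); there is no depth.
- bot.get_calibration(name): a dict with "mtx" (3x3 intrinsics, pixels), "dist" ([k1, k2, p1, p2, k3] as OpenCV has them; the pictures are not rectified), "xyz" and "rotation" of the camera in the world. Camera axes: x right, y down, z forward; pixel columns grow to the right and rows downward; lengths in m; the calibration is good to about 2 mm. A picture is of the moment at which its call begins. get_calibration takes no time and is no camera call.
- bot.finish_job(): hands the job in; it is judged then, once.
The state is a dict: "clock": time; "joint_positions": joint angles; "joint_velocities": joint speeds; "joint_torque": joint torques, N m; "tool_pos": TCP position; "orientation": TCP orientation; "ft_force": force on the tool from outside, world axes, zero at the start; "wrist_torque": the same for the moment, N m; "opening": opening from 0.0 (shut) to 1.0 (fully open); "gripper_force": force on a finger pad.
Only numpy, scipy, OpenCV 4.12 (cv2) and the standard library are available. Lean on these libraries where they do the work, as an engineer would, in place of code of your own. Each camera call takes 0.05 s, during which the arm holds its last target. There are 200 camera calls.

## Working session

There is one attempt and no reset: what is moved stays moved. The work goes in short steps, Python scripts to look and compute and a tool call to move; the robot and the scene stay as the last step left them, time stands still between calls to the robot, and variables do not carry over. Pictures are saved under pics/ and viewed, at most 10 in all, crops included, and the job is handed in when it is done.

Besides the shell and the picture viewer there is one more tool, called as name([rows], argument=value, ...), one row to a line, values as JSON. servo_tool: Moves the arm, as the interface text tells. Its arguments: {"type":"object","properties":{"steps":{"type":"array"}},"required":["steps"]}

```bash
mkdir -p pics
python3 - <<'E'
from bench import bot
import cv2,numpy as np
for n in("scene","top"):
    im=bot.read_camera(n); cv2.imwrite(f"pics/{n}0.png",im[:,:,::-1])
    c=bot.get_calibration(n); print(n,c)
o=bot.get_obs(); print(o)
E
```

```text
scene {'mtx': array([[431.59807811,   0.        , 323.05237105],
       [  0.        , 431.59807811, 201.86040696],
       [  0.        ,   0.        ,   1.        ]]), 'dist': array([0.03352304, 0.        , 0.        , 0.        , 0.        ]), 'xyz': array([ 1.41838823, -0.52326309,  0.87282149]), 'rotation': array([[ 0.53605998,  0.49141756, -0.68640256],
       [ 0.8438616 , -0.33426192,  0.41972201],
       [-0.02317947, -0.80422494, -0.59387285]])}
top {'mtx': array([[442.9614667 ,   0.        , 318.76630406],
       [  0.        , 442.9614667 , 201.92592595],
       [  0.        ,   0.        ,   1.        ]]), 'dist': array([-0.08559511,  0.        ,  0.        ,  0.        ,  0.        ]), 'xyz': array([0.37266341, 0.0527156 , 1.42298624]), 'rotation': array([[ 0.0090778 , -0.99633629,  0.08503873],
       [-0.99989466, -0.01000753, -0.0105131 ],
       [ 0.01132561, -0.08493433, -0.99632218]])}
{'clock': 0.1, 'joint_positions': array([-1.14099946e+00,  2.13310775e-01, -3.49791846e-02,  1.32353276e+00,
        9.89839611e-06,  1.57082730e+00]), 'joint_velocities': array([-0.00013951, -0.00109612,  0.00082748,  0.00076153,  0.00186576,
       -0.00047871]), 'joint_torque': array([ 4.35564261e-04, -6.87242818e+01,  4.87809277e+01,  1.21016704e-02,
        2.72003706e-05,  2.22595339e-06]), 'tool_pos': array([ 0.20821973, -0.45424894,  0.24487056]), 'orientation': array([[ 9.09063320e-01,  4.16657779e-01, -4.18684438e-04],
       [ 4.16657989e-01, -9.09062837e-01,  9.37164948e-04],
       [ 9.86660214e-06, -1.02639049e-03, -9.99999473e-01]]), 'ft_force': array([-0.16335992, -0.29432466, -0.86229725]), 'wrist_torque': array([-0.01602889,  0.02012806,  0.05165124]), 'gripper_force': 0.0, 'opening': 1.0027281050174244}
```

View pics/scene0.png

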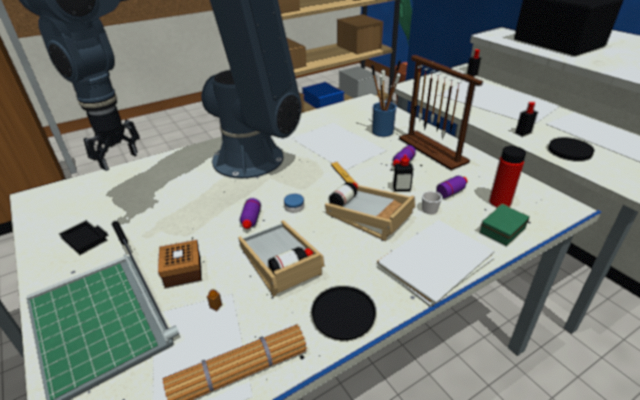

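View pics/top0.png

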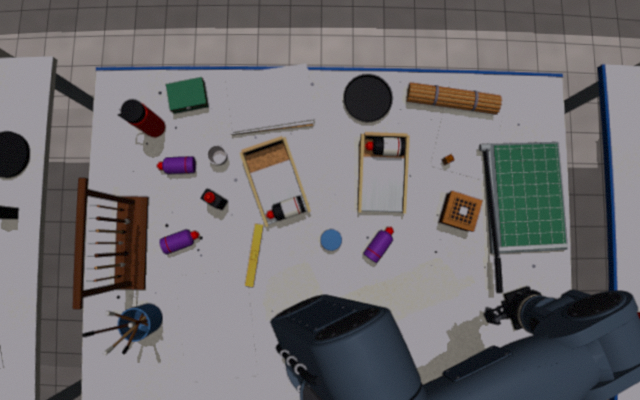

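The top view shows two racks. The left one, at (275,180), has bare cork at its far end (265,157) and a bottle at the near end (285,208). The right one, at (383,175), has its bottle at the far end over its cork (385,147). The purple bottles are lying loose on the bench. The left bottle fits low_bottle: it is black with a red cap, at the lip opposite the cork. I'll confirm with an enlarged crop.

Run:
```python
import cv2
a=cv2.imread("pics/top0.png")[125:235,225:345]
b=cv2.imread("pics/scene0.png")[150:260,310:430]
f=lambda i:cv2.resize(i,None,fx=5,fy=5,interpolation=cv2.INTER_CUBIC)
cv2.imwrite("pics/cropt.png",f(a));cv2.imwrite("pics/crops.png",f(b))
```

```text
(no output)
```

View pics/cropt.png

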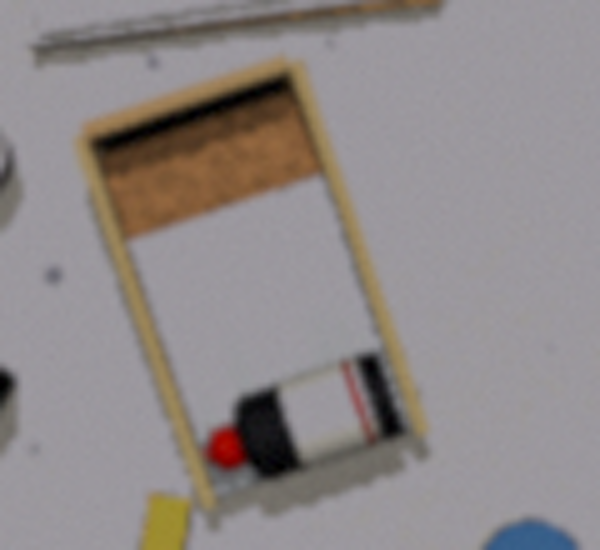

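View pics/crops.png

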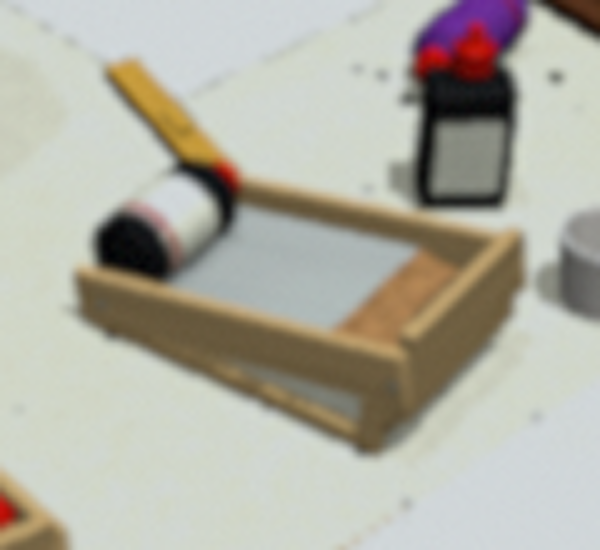

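Confirmed: this rack has bare cork at its top and its bottle lying at the front lip. In the crop, the crest line runs from (130,238) to (325,177).

```bash
cat > h.py <<'E'
import cv2,numpy as np
from bench import bot
def ray(n,px,z):
    c=bot.get_calibration(n); u=cv2.undistortPoints(np.array(px,float).reshape(-1,1,2),c["mtx"],c["dist"])[:,0]
    d=np.c_[u,np.ones(len(u))]@np.array(c["rotation"]).T; o=np.array(c["xyz"])
    return o+d*((np.array(z)-o[2])/d[:,2])[:,None]
E
python3 - <<'E'
from h import *
f=lambda c:[(225+(x+.5)/5-.5,125+(y+.5)/5-.5) for x,y in c]
P=ray("top",f([(130,238),(325,177),(83,130),(297,62)]),[.051,.051,.092,.092])[:,:2]
L=np.array([(55,66),(55,-66),(120.5,75),(120.5,-75)])/1e3
print(P)
S=P-P.mean(0);l=L-L.mean(0)
th=np.arctan2((l[:,0]*S[:,1]-l[:,1]*S[:,0]).sum(),(l*S).sum())
R=np.array([[np.cos(th),-np.sin(th)],[np.sin(th),np.cos(th)]])
o=P.mean(0)-R@L.mean(0);print("yaw",th,"origin",o,"res mm",(P-L@R.T-o)*1e3)
b=ray("top",f([(382,395),(252,435),(228,447)]),[.054]*3)[:,:2]
print("bottle base,shoulder,cap in gutter",(b-o)@R)
for x in(-.14,-.115,.05): print(x,o+R@[x,-.015],np.hypot(*(o+R@[x,-.015])))
ob=bot.get_obs()["orientation"];print("turn needed",th+np.pi/2-np.arctan2(ob[1,1],ob[0,1]))
E
```

```text
[[0.58096222 0.25236411]
 [0.6207677  0.13088155]
 [0.6410722  0.27679575]
 [0.68449277 0.14681811]]
yaw 0.3189367888304607 origin [0.54849901 0.17420024] res mm [[ 0.93166379 -1.75334863]
 [-0.65239474  2.10724157]
 [ 1.66686643 -6.40582651]
 [-1.94613548  6.05193358]]
bottle base,shoulder,cap in gutter [[-0.0868523  -0.05651888]
 [-0.08607105  0.02765697]
 [-0.0886584   0.04402937]]
-0.14 [0.42026267 0.1160587 ] 0.43599349843314394
-0.115 [0.4440019  0.12389763] 0.46096454244947166
0.05 [0.60068084 0.17563456] 0.6258314221461969
turn needed 3.0307635466099194
```

servo_tool([
  {"x": 10, "y": 30, "turn": -0.1, "claw": 0},
  {"x": 15, "y": 40, "claw": 0},
  {"x": 15, "y": 40, "claw": 0},
  {"x": 15, "y": 40, "claw": 0},
])

```text
schema error: expected keys x, y, z, turn, claw
```

```bash
python3 -c "
from bench import bot
o=bot.get_obs();print(o['clock'],o['joint_positions'],o['tool_pos'],o['orientation'][:,1])"
```

```text
0.1 [-1.14099946e+00  2.13310775e-01 -3.49791846e-02  1.32353276e+00
  9.89839611e-06  1.57082730e+00] [ 0.20821973 -0.45424894  0.24487056] [ 0.41665778 -0.90906284 -0.00102639]
```

servo_tool([
  {"x": 10, "y": 30, "z": 0, "turn": -0.1, "claw": 0},
  {"x": 15, "y": 40, "z": 0, "turn": 0, "claw": 0},
  {"x": 15, "y": 40, "z": 0, "turn": 0, "claw": 0},
  {"x": 15, "y": 40, "z": 0, "turn": 0, "claw": 0},
])

```text
clock: 0.6
tool_pos: [0.2635, -0.3031, 0.2451]
orientation: [[0.946, 0.323, -0.0], [0.323, -0.946, 0.0], [-0.0, -0.0, -1.0]]
ft_force: [0.5, 0.6, -0.3]
opening: 0.499
gripper_force: 0.0
```

```bash
python3 -c "
from bench import bot
o=bot.get_obs();print(o['clock'],o['joint_positions'],o['tool_pos'],o['orientation'][:,1])"
```

```text
0.6 [-8.55413660e-01  1.14380246e-02 -2.64042608e-01  1.29572425e+00
  1.18460919e-04  1.95679792e+00] [ 0.26345313 -0.30313755  0.24506488] [ 3.23457375e-01 -9.46242647e-01 -4.23095436e-04]
```

servo_tool([
  {"x": 8, "y": 22, "z": 0, "turn": 0.184, "claw": 0},
  {"x": 8, "y": 22, "z": 0, "turn": 0.184, "claw": 0},
  {"x": 8, "y": 22, "z": 0, "turn": 0.184, "claw": 0},
  {"x": 8, "y": 22, "z": 0, "turn": 0.184, "claw": 0},
  {"x": 8, "y": 22, "z": 0, "turn": 0.184, "claw": 0},
  {"x": 8, "y": 22, "z": 0, "turn": 0.184, "claw": 0},
  {"x": 8, "y": 22, "z": 0, "turn": 0.184, "claw": 0},
  {"x": 8, "y": 22, "z": 0, "turn": 0.184, "claw": 0},
  {"x": 8, "y": 22, "z": 0, "turn": 0.184, "claw": 0},
  {"x": 8, "y": 22, "z": 0, "turn": 0.184, "claw": 0},
])

```text
clock: 1.85
tool_pos: [0.3434, -0.0837, 0.2451]
orientation: [[-0.569, 0.822, -0.0], [0.822, 0.569, 0.0], [0.0, -0.0, -1.0]]
ft_force: [0.5, 0.2, -0.5]
opening: 0.502
gripper_force: 0.0
```

servo_tool([
  {"x": 8, "y": 22, "z": 0, "turn": 0.184, "claw": 0},
  {"x": 8, "y": 22, "z": 0, "turn": 0.184, "claw": 0},
  {"x": 8, "y": 22, "z": -10, "turn": 0.184, "claw": 0},
  {"x": 8, "y": 22, "z": -10, "turn": 0.184, "claw": 0},
  {"x": 8, "y": 22, "z": -20, "turn": 0.184, "claw": 0},
  {"x": 8, "y": 22, "z": -20, "turn": 0.184, "claw": 0},
  {"x": 8, "y": 22, "z": -20, "turn": 0.184, "claw": 0},
  {"x": 8, "y": 22, "z": -20, "turn": 0, "claw": 0},
  {"x": 3, "y": 20, "z": 0, "turn": 0, "claw": 0},
  {"x": 0, "y": 0, "z": 0, "turn": 0, "claw": 0},
])

```text
clock: 3.1
tool_pos: [0.4101, 0.1122, 0.1449]
orientation: [[-0.95, -0.313, -0.001], [-0.313, 0.95, -0.0], [0.001, 0.0, -1.0]]
ft_force: [-0.5, -0.1, 0.6]
opening: 0.5
gripper_force: 0.0
```

Run:
```python
from h import *
o=bot.get_obs();print(o['clock'],o['joint_positions'],o['tool_pos'],np.arctan2(o['orientation'][1,1],o['orientation'][0,1])-np.pi/2)
R=np.array([[.9496,-.3136],[.3136,.9496]]);print("gutter",(o['tool_pos'][:2]-[.5485,.1742])@R)
t=bot.read_camera("top")[105:255,225:375,::-1];s=bot.read_camera("scene")[130:280,290:440,::-1]
cv2.imwrite("pics/c1.png",cv2.resize(np.hstack([t,s]),None,fx=2.6,fy=2.6,interpolation=cv2.INTER_CUBIC))
```

```text
3.1 [ 2.67003922e-01  1.08386655e-01 -4.18866401e-01  1.04448441e+00
  5.80507457e-05 -5.09010556e-02] [0.41012388 0.11220148 0.14488828] 0.3179049006277439
gutter [-0.1508447  -0.01547904]
```

View pics/c1.png

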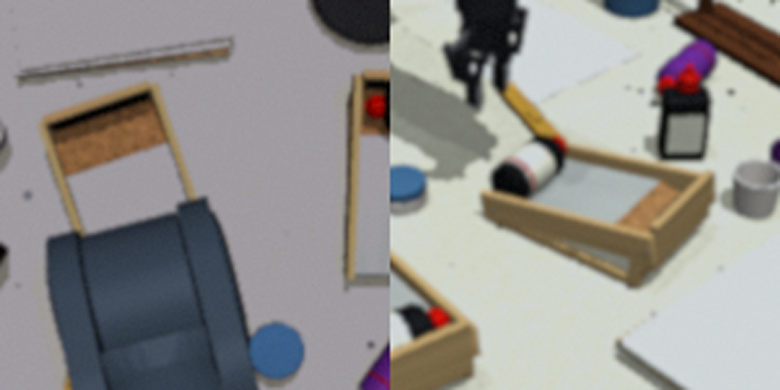

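The scene crop shows the gripper over the bench behind the bottle, clear of everything. The bottle is still at the lip, at about (530,165). Next I lower the gripper and close in gently.

servo_tool([
  {"x": 0, "y": 0, "z": -20, "turn": 0, "claw": 0},
  {"x": 0, "y": 0, "z": -20, "turn": 0, "claw": 0},
  {"x": 0, "y": 0, "z": -20, "turn": 0, "claw": 0},
  {"x": 0, "y": 0, "z": -15, "turn": 0, "claw": 0},
  {"x": 0, "y": 0, "z": -10, "turn": 0, "claw": 0},
  {"x": 3.8, "y": 1.3, "z": 0, "turn": 0, "claw": 0},
  {"x": 3.8, "y": 1.3, "z": 0, "turn": 0, "claw": 0},
  {"x": 3.8, "y": 1.3, "z": 0, "turn": 0, "claw": 0},
  {"x": 0, "y": 0, "z": 0, "turn": 0, "claw": 0},
])

```text
clock: 4.32
tool_pos: [0.4222, 0.1156, 0.0606]
orientation: [[-0.95, -0.311, 0.001], [-0.311, 0.95, 0.0], [-0.001, -0.0, -1.0]]
ft_force: [-0.4, 0.3, -0.7]
opening: 0.5
gripper_force: 0.0
```

Run:
```python
from h import *
s=bot.read_camera("scene")[130:240,290:420,::-1]
cv2.imwrite("pics/c2.png",cv2.resize(s,None,fx=5,fy=5,interpolation=cv2.INTER_CUBIC))
```

```text
(no output)
```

View pics/c2.png

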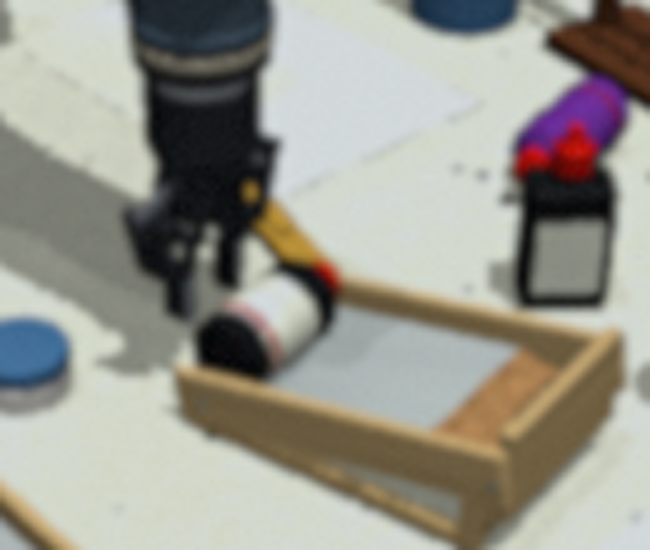

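The fingers are behind the bottle, with the near fingertip at about crop (180,312). I'll check the tip height.

Run:
```python
from h import *
R=np.array([[.9496,-.3136],[.3136,.9496]])
p=(290+180/5,130+312/5)
for z in(.035,.04,.045,.05,.055,.06): print(z,(ray("scene",[p],[z])[0,:2]-[.5485,.1742])@R*1e3)
```

```text
0.035 [-152.62973507  -21.58561106]
0.04 [-148.09445412  -27.03738268]
0.045 [-143.55917318  -32.4891543 ]
0.05 [-139.02389224  -37.94092592]
0.055 [-134.4886113   -43.39269754]
0.06 [-129.95333035  -48.84446916]
```

servo_tool([
  {"x": 0, "y": 0, "z": -5, "turn": 0, "claw": 0},
  {"x": 2.8, "y": 0.9, "z": 0, "turn": 0, "claw": 0},
  {"x": 2.8, "y": 0.9, "z": 0, "turn": 0, "claw": 0},
  {"x": 2.8, "y": 0.9, "z": 0, "turn": 0, "claw": 0},
  {"x": 2.8, "y": 0.9, "z": 0.3, "turn": 0, "claw": 0},
  {"x": 2.8, "y": 0.9, "z": 0.5, "turn": 0, "claw": 0},
  {"x": 2.8, "y": 0.9, "z": 0.5, "turn": 0, "claw": 0},
  {"x": 2.8, "y": 0.9, "z": 0.5, "turn": 0, "claw": 0},
  {"x": 2.8, "y": 0.9, "z": 0.5, "turn": 0, "claw": 0},
])

```text
clock: 5.5
tool_pos: [0.4443, 0.1226, 0.0576]
orientation: [[-0.95, -0.311, -0.0], [-0.311, 0.95, -0.0], [0.0, -0.0, -1.0]]
ft_force: [-1.4, -0.9, 1.4]
opening: 0.498
gripper_force: 0.8
```

Run:
```python
from h import *
R=np.array([[.9496,-.3136],[.3136,.9496]])
o=bot.get_obs();print((o['tool_pos'][:2]-[.5485,.1742])@R,o['tool_pos'][2])
s=bot.read_camera("scene")[130:240,290:420,::-1]
cv2.imwrite("pics/c3.png",cv2.resize(s,None,fx=5,fy=5,interpolation=cv2.INTER_CUBIC))
```

```text
[-0.1151432  -0.01628147] 0.05761598371123762
```

View pics/c3.png

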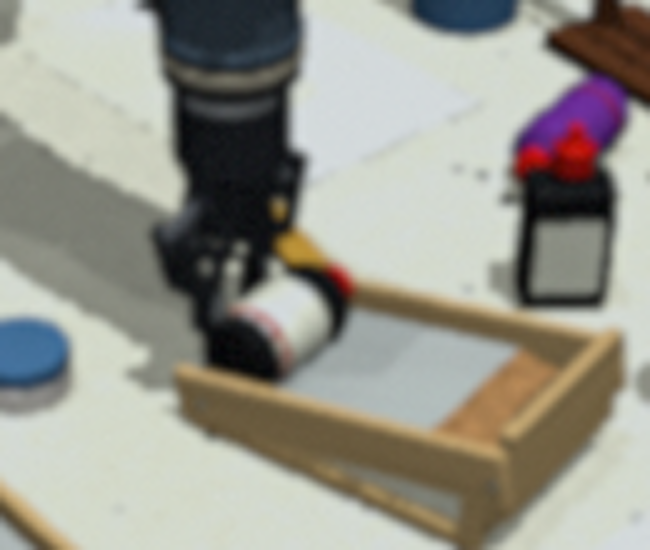

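The bottle has left the lip and rolls square ahead of the fingertips, at about crop (280,325). I'll continue up the slope at 40 mm/s.

servo_tool([
  {"x": 3.8, "y": 1.25, "z": 0.7, "turn": 0, "claw": 0},
  {"x": 4.75, "y": 1.57, "z": 0.88, "turn": 0, "claw": 0},
  {"x": 4.75, "y": 1.57, "z": 0.88, "turn": 0, "claw": 0},
  {"x": 4.75, "y": 1.57, "z": 0.88, "turn": 0, "claw": 0},
  {"x": 4.75, "y": 1.57, "z": 0.88, "turn": 0, "claw": 0},
  {"x": 4.75, "y": 1.57, "z": 0.88, "turn": 0, "claw": 0},
  {"x": 4.75, "y": 1.57, "z": 0.88, "turn": 0, "claw": 0},
  {"x": 4.75, "y": 1.57, "z": 0.88, "turn": 0, "claw": 0},
  {"x": 4.75, "y": 1.57, "z": 0.88, "turn": 0, "claw": 0},
  {"x": 4.75, "y": 1.57, "z": 0.88, "turn": 0, "claw": 0},
])

```text
clock: 6.8
tool_pos: [0.491, 0.1381, 0.0663]
orientation: [[-0.95, -0.311, 0.0], [-0.311, 0.95, -0.0], [-0.0, -0.0, -1.0]]
ft_force: [-1.8, -0.8, 1.1]
opening: 0.503
gripper_force: 0.8
```

servo_tool([
  {"x": 4.75, "y": 1.57, "z": 0.88, "turn": 0, "claw": 0},
  {"x": 4.75, "y": 1.57, "z": 0.88, "turn": 0, "claw": 0},
  {"x": 4.75, "y": 1.57, "z": 0.88, "turn": 0, "claw": 0},
  {"x": 4.75, "y": 1.57, "z": 0.88, "turn": 0, "claw": 0},
  {"x": 4.75, "y": 1.57, "z": 0.88, "turn": 0, "claw": 0},
  {"x": 4.75, "y": 1.57, "z": 0.88, "turn": 0, "claw": 0},
  {"x": 4.75, "y": 1.57, "z": 0.88, "turn": 0, "claw": 0},
  {"x": 4.75, "y": 1.57, "z": 0.88, "turn": 0, "claw": 0},
  {"x": 4.75, "y": 1.57, "z": 0.88, "turn": 0, "claw": 0},
  {"x": 2.8, "y": 0.9, "z": 0.5, "turn": 0, "claw": 0},
])

```text
clock: 8.05
tool_pos: [0.5366, 0.1531, 0.0747]
orientation: [[-0.95, -0.311, 0.0], [-0.311, 0.95, 0.0], [-0.0, 0.0, -1.0]]
ft_force: [-1.3, -0.2, 1.4]
opening: 0.501
gripper_force: 0.9
```

Run:
```python
from h import *
R=np.array([[.9496,-.3136],[.3136,.9496]])
o=bot.get_obs();print((o['tool_pos'][:2]-[.5485,.1742])@R,o['tool_pos'][2])
s=bot.read_camera("scene")[130:240,290:420,::-1]
cv2.imwrite("pics/c4.png",cv2.resize(s,None,fx=5,fy=5,interpolation=cv2.INTER_CUBIC))
```

```text
[-0.01796033 -0.01629534] 0.0746862999874835
```

View pics/c4.png

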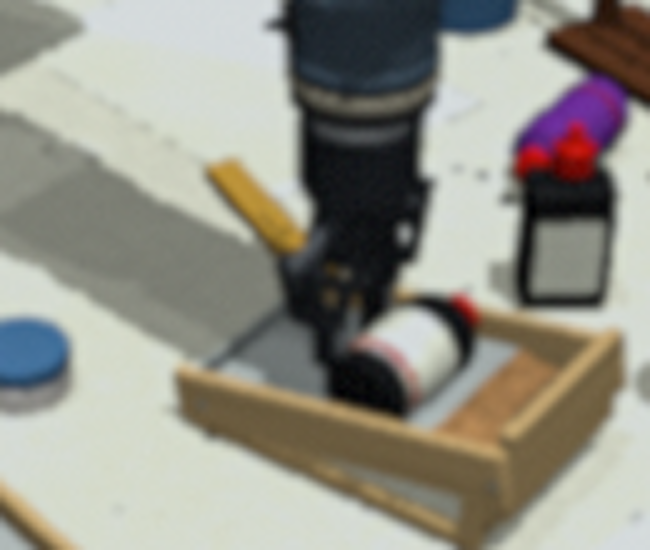

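The bottle is square and held, at crop (405,355), about 35 mm short of the crest. I'll slow down over the crest.

servo_tool([
  {"x": 3.8, "y": 1.25, "z": 0.7, "turn": 0, "claw": 0},
  {"x": 3.8, "y": 1.25, "z": 0.7, "turn": 0, "claw": 0},
  {"x": 3.8, "y": 1.25, "z": 0.7, "turn": 0, "claw": 0},
  {"x": 3.8, "y": 1.25, "z": 0.7, "turn": 0, "claw": 0},
  {"x": 3.8, "y": 1.25, "z": 0.7, "turn": 0, "claw": 0},
  {"x": 3.8, "y": 1.25, "z": 0.7, "turn": 0, "claw": 0},
  {"x": 2.8, "y": 0.9, "z": 0.5, "turn": 0, "claw": 0},
  {"x": 2.8, "y": 0.9, "z": 0.5, "turn": 0, "claw": 0},
  {"x": 2.8, "y": 0.9, "z": 0.3, "turn": 0, "claw": 0},
  {"x": 2.8, "y": 0.9, "z": 0, "turn": 0, "claw": 0},
])

```text
clock: 9.35
tool_pos: [0.5705, 0.1642, 0.0802]
orientation: [[-0.95, -0.311, 0.0], [-0.311, 0.95, 0.0], [-0.0, 0.0, -1.0]]
ft_force: [-0.7, -0.1, -0.4]
opening: 0.5
gripper_force: 0.3
```

servo_tool([
  {"x": 2.8, "y": 0.9, "z": 0, "turn": 0, "claw": 0},
  {"x": 2.8, "y": 0.9, "z": 0, "turn": 0, "claw": 0},
  {"x": 2.8, "y": 0.9, "z": 0, "turn": 0, "claw": 0},
  {"x": 0, "y": 0, "z": 0, "turn": 0, "claw": 0},
  {"x": 0, "y": 0, "z": 0, "turn": 0, "claw": 0},
  {"x": 0, "y": 0, "z": 0, "turn": 0, "claw": 0},
  {"x": 0, "y": 0, "z": 0, "turn": 0, "claw": 0},
  {"x": 0, "y": 0, "z": 0, "turn": 0, "claw": 0},
])

```text
clock: 10.35
tool_pos: [0.5786, 0.1668, 0.0802]
orientation: [[-0.95, -0.311, 0.0], [-0.311, 0.95, 0.0], [-0.0, 0.0, -1.0]]
ft_force: [-0.0, 0.8, 1.6]
opening: 0.5
gripper_force: 0.0
```

Run:
```python
from h import *
R=np.array([[.9496,-.3136],[.3136,.9496]])
o=bot.get_obs();print((o['tool_pos'][:2]-[.5485,.1742])@R,o['tool_pos'][2])
s=bot.read_camera("scene")[130:240,290:420,::-1]
cv2.imwrite("pics/c5.png",cv2.resize(s,None,fx=5,fy=5,interpolation=cv2.INTER_CUBIC))
```

```text
[ 0.02627073 -0.01647683] 0.08015916847530766
```

View pics/c5.png

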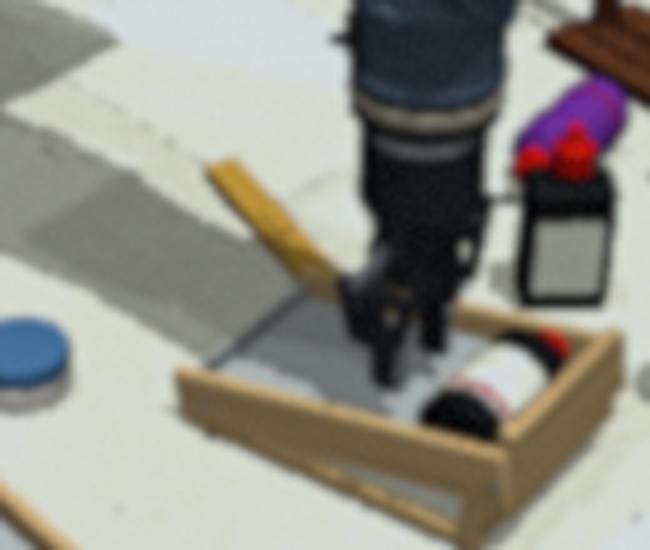

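The bottle has rolled into the seat against the stop, at crop (495,385), and the fingertips are clear of it. I'll back off and raise the gripper, then check from the top view.

servo_tool([
  {"x": -9.5, "y": -3.1, "z": 0, "turn": 0, "claw": 0},
  {"x": -9.5, "y": -3.1, "z": 10, "turn": 0, "claw": 0},
  {"x": -20, "y": -6, "z": 30, "turn": 0, "claw": 0},
  {"x": -20, "y": -6, "z": 40, "turn": 0, "claw": 0},
  {"x": -30, "y": -10, "z": 30, "turn": 0, "claw": 0},
  {"x": -30, "y": -10, "z": 0, "turn": 0, "claw": 0},
  {"x": -30, "y": -10, "z": 0, "turn": 0, "claw": 0},
  {"x": 0, "y": 0, "z": 0, "turn": 0, "claw": 0},
])

```text
clock: 11.4
tool_pos: [0.4278, 0.118, 0.1911]
orientation: [[-0.95, -0.311, 0.001], [-0.311, 0.95, 0.0], [-0.001, -0.0, -1.0]]
ft_force: [0.3, -0.0, 0.0]
opening: 0.496
gripper_force: 0.0
```

Run:
```python
from h import *
t=bot.read_camera("top")[110:230,230:420,::-1]
cv2.imwrite("pics/c6.png",cv2.resize(t,None,fx=4,fy=4,interpolation=cv2.INTER_CUBIC))
```

```text
(no output)
```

View pics/c6.png

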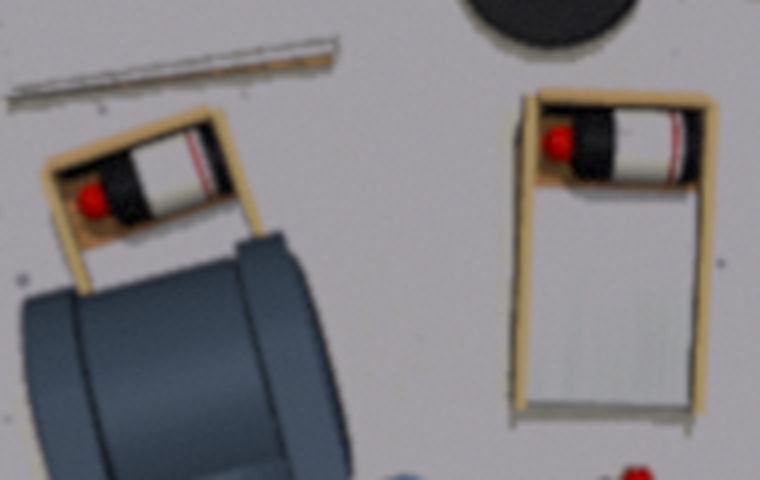

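The top view shows the bottle parked square against the stop at crop (160,180), matching the undisturbed one at (625,145). Handing in.

```bash
python3 -c "
from bench import bot
print(bot.finish_job())"
```

```text
the job is handed in; nothing more can be done
None
```

I nudged the low bottle up gutter_a and over the crest; it sat square in its seat against the stop with the hand away, and I handed the job in at about 11.5 s (no verdict was returned).

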